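Change over two imaging chambers under amber shields

TASK

Change over the two steel imaging chambers: the one now on the black light base belongs on the white tray and the one on the tray belongs on the light base, each in the middle. First take the amber plates off them and pile them on the small aluminium plate rest, the large plate below and the small one centred on it, both lengthwise along the rest; then use the free rubber mat to park one chamber while you exchange them. Put everything down gently without dropping it, keep the chambers upright, and leave the objective lens and the mouse where they are.

Things in the scene. Friction and masses are not known exactly. Their poses are not given: they have to be found in the camera images.
- light_base: Fixed black light base, 110 x 110 x 20 mm high, flat top with a flush white round window 46 mm across in its middle (mostly hidden under a chamber at the start). Origin: centre of its underside at bench height; the top is 20 mm above it. Its place and yaw vary.
- tray: Fixed white specimen tray, a flat slab 110 x 110 x 20 mm high without a raised rim (thin grey lines along its edges are flush). Origin: centre of its underside at bench height; the top is 20 mm above it. Its place and yaw vary.
- mat: Fixed dark rubber mat, 100 x 100 x 6 mm, empty at the start: the free spot for parking. Origin: centre of its underside at bench height; the top is 6 mm above it. Its place and yaw vary.
- plate_rest: Fixed aluminium plate rest: a foot 70 x 50 x 4 mm carrying a narrower block 44 x 26 mm whose flat top is 16 mm above the bench. Long side along its x. Origin: centre of its underside at bench height. Its place and yaw vary. Both plates overhang the block at its ends.
- round_chamber: Loose round steel imaging chamber, a disc 52 mm in diameter and 18 mm high with a flat top, about 120 g. Origin: centre of its underside, z up. Stands 20 mm above the bench at the start, on the light base or on the tray (which of the two varies), within 12 mm of its middle. The large plate lies on it.
- square_chamber: Loose square steel imaging chamber, 46 x 46 x 18 mm high with a flat top, sides along its x and y, about 120 g. Origin: centre of its underside, z up. Stands 20 mm above the bench at the start, on the light base or on the tray (which of the two varies), within 12 mm of its middle. The small plate lies on it.
- large_plate: Loose large amber plate, 70 mm long (its x) x 36 mm wide (y) x 8 mm thick, about 30 g, lying loose on the round chamber, its ends overhanging by about 9 mm. Origin: centre of its underside, 38 mm above the bench at the start.
- small_plate: Loose small amber plate, 60 mm long (its x) x 22 mm wide (y) x 8 mm thick, about 22 g, lying loose on the square chamber, its ends overhanging by about 7 mm. Origin: centre of its underside, 38 mm above the bench at the start.
- objective: Bystander: loose brass microscope objective standing on the bench, 30 mm in diameter, 46 mm high, with a black band. Origin: centre of its underside. Leave it alone.
- mouse: Bystander: loose black computer mouse, 105 x 60 x 32 mm high, on the far side of the bench. Origin: centre of its underside. Leave it alone.

How it is judged (in metres and radians):
On the way, in this order (a step that is already met when the one before it is completed fails the run):
1. both amber plates lie released in their pile on the plate rest, large below, small centred on it (horizontal distance between large_plate and plate_rest below 0.012 m and z of large_plate in the frame of plate_rest between 0.012 and 0.02 m and angle between each of large_plate, small_plate's own z axis and vertical below 0.12 rad and linear speed of each of large_plate, small_plate below 0.02 m/s and contact force between the fingers and large_plate below 0.05 N and horizontal distance between small_plate and large_plate below 0.01 m and z of small_plate in the frame of large_plate between 0.004 and 0.012 m and contact force between the fingers and small_plate below 0.05 N and angle between the x axis of large_plate and the x axis of plate_rest, either way round below 0.35 rad and angle between the x axis of small_plate and the x axis of large_plate, either way round below 0.35 rad), for 0.2 s.
2. one of the chambers stands released on the rubber mat (((horizontal distance between round_chamber and mat below 0.045 m and z of round_chamber in the frame of mat between 0.002 and 0.01 m and angle between round_chamber's own z axis and vertical below 0.12 rad and linear speed of round_chamber below 0.02 m/s and contact force between the fingers and round_chamber below 0.05 N) or (horizontal distance between square_chamber and mat below 0.045 m and z of square_chamber in the frame of mat between 0.002 and 0.01 m and angle between square_chamber's own z axis and vertical below 0.12 rad and linear speed of square_chamber below 0.02 m/s and contact force between the fingers and square_chamber below 0.05 N))), for 0.2 s.
At the end, for the whole second after the job is handed in: Chambers exchanged, each upright, at rest, within 12 mm of the middle of light base or tray; large plate flat on the rest within 12 mm of its middle, small plate flat on it within 10 mm of its middle, each lengthwise within 0.35 rad; all released (all of step 1 and ((horizontal distance between round_chamber and light_base below 0.012 m and z of round_chamber in the frame of light_base between 0.016 and 0.024 m and angle between each of round_chamber, square_chamber's own z axis and vertical below 0.12 rad and linear speed of each of round_chamber, square_chamber below 0.02 m/s and contact force between the fingers and round_chamber below 0.05 N and horizontal distance between square_chamber and tray below 0.012 m and z of square_chamber in the frame of tray between 0.016 and 0.024 m and contact force between the fingers and square_chamber below 0.05 N) or (horizontal distance between square_chamber and light_base below 0.012 m and z of square_chamber in the frame of light_base between 0.016 and 0.024 m and angle between each of square_chamber, round_chamber's own z axis and vertical below 0.12 rad and linear speed of each of square_chamber, round_chamber below 0.02 m/s and contact force between the fingers and square_chamber below 0.05 N and horizontal distance between round_chamber and tray below 0.012 m and z of round_chamber in the frame of tray between 0.016 and 0.024 m and contact force between the fingers and round_chamber below 0.05 N)) and distance of each of round_chamber, square_chamber from where it was at the start of the episode above 0.1 m); the robot touches nothing.
It fails at once if the objective lens or the mouse is disturbed (moved more than 15 mm, or the lens tipped) (distance of any of objective, mouse from where it was at the start of the episode above 0.015 m or angle between objective's own z axis and vertical above 0.5 rad).
It fails at once if a chamber is tipped more than 0.5 rad (angle between any of round_chamber, square_chamber's own z axis and vertical above 0.5 rad).
It fails at once if a chamber or plate is dropped (falls faster than 0.5 m/s with no finger on it, about 13 mm of free fall) ((linear speed of round_chamber above 0.5 m/s and contact force between the fingers and round_chamber below 0.01 N) or (linear speed of square_chamber above 0.5 m/s and contact force between the fingers and square_chamber below 0.01 N) or (linear speed of large_plate above 0.5 m/s and contact force between the fingers and large_plate below 0.01 N) or (linear speed of small_plate above 0.5 m/s and contact force between the fingers and small_plate below 0.01 N)).
It also fails if it takes over 128 s, if anything falls off the work surface, if the arm or the gripper's body presses on something with over 40 N, if the wrist force passes 120 N, or if a joint passes its speed limit or range.

ROBOT

A 6-joint arm with a two-finger parallel gripper is mounted at the origin on the work surface. World frame = base frame: x ahead of the robot, y to its left, z up, the work surface at z = 0. Lengths are in mm, angles in rad, forces in N, time in s.
With the tool pointing down it reaches from about 325 to 900 mm from the base axis. Payload 3.5 kg.
Tool frame: the origin (TCP) lies at the centre of the arm's flange, where the gripper is bolted on; the fingertips stand 173 mm ahead of it and the grasp point (between the pads) lies 155 mm ahead of it; z points along the fingers, x is the direction in which the jaws open and shut, and the axes are right-handed (so a half turn about z gives the same grasp; the last joint's range is limited). The gripper opens to 85 mm and grips with 20 to 120 N. Pads are 22 mm wide; open, the fingers measure 114 mm over their backs; the gripper's body (76 mm by 85 mm) begins 54 mm behind the grasp point. The pads swing forward as they close: fully open they stand 13 mm farther back than shut.
Start: joints at [-1.364, 0.276, -0.026, 1.268, 0, 1.467], TCP at [190.531, -595.248, 404.713] pointing down, gripper open.
Joint ranges: [-3.12, 3.12], [-0.85, 1.88], [-1.08, 1.24], [-1.95, 2.15], [-1.57, 1.53], [-3.14, 3.14]. Speed limits (rad/s): [2.57, 2.57, 3.14, 3.14, 3.14, 3.14].

INTERFACE

Orientations are given as [roll, pitch, yaw] about the fixed x, y, z axes, in that order (R = Rz(yaw) Ry(pitch) Rx(roll)).
In Python, from plant import ctrl gives the robot as it stands. The module is installed in compiled form; this text tells all that it offers.
- The arm moves only by the tool step_arm, never from a script. Its argument "moves" is a list of rows, each a list of 4 numbers: the shift along the tool's x, y, z in cm, then the turn about the tool's z in degrees. In form: [[dx, dy, dz, roll], ...]. A call has 1 to 8 rows; each row is the pose to reach, as a shift and turn from the pose commanded when the call began, along the tool's axes at that moment; what a row does not reach only later rows make up. A row lasts 1/12 s, in which the tool goes at most 41.7 mm and 7.16 degrees, less where a joint would pass 70% of its speed; a pose out of reach is approached as far as the arm can. A call with a gripper value outside its range is refused whole. "grip" is the opening in per cent of the stroke, from 0 (shut) to 100 (fully open), set as the call begins (left out, the last holds). The fingers move at their own pace and stop on an object; "newtons" is the grip in N (left out, the last holds). Time passes only in rows, so rows that repeat a pose let the fingers close. It gives the time, the measured TCP pose, the force and the opening at its end, in the units of the state.
- ctrl.observe(): the state, without advancing time (a new reading comes with each control period).
- ctrl.camera(name): name is "side" or "top"; returns a dict with "image" (400x640x3 uint8, red, green, blue), "vfov" (degrees; the focal length in pixels is half the picture's height over the tangent of half this angle, whatever the lens; pixels are square), "cx", "cy" (the principal point, pixels), "rvec" (rotation vector, rad) and "tvec" (3), from world to camera coordinates, as OpenCV has them. Camera axes: x right, y down, z forward; pixel columns grow to the right and rows downward; lengths in mm; the calibration is good to about 2 mm. A picture is of the moment at which its call begins. There is no depth.
- ctrl.hand_in(): hands the job in, once; it reports no verdict.
The state is a dict: "time_s": time; "joint_pos": joint angles; "joint_velocities": joint speeds; "joint_efforts": joint torques, N m; "tool_pos": TCP position; "ee_rot": TCP orientation; "force": force on the tool from outside, world axes, zero at the start; "torque": the same for the moment, N m; "gripper_width": opening from 0.0 (shut) to 1.0 (fully open).
Only numpy, scipy, OpenCV 4.12 (cv2) and the standard library are available. Lean on these libraries where they do the work, as an engineer would, in place of code of your own. Each camera call takes 0.05 s, during which the arm holds its last target. There are 200 camera calls.

## Working session

There is one attempt and no reset: what is moved stays moved. The work goes in short steps, Python scripts to look and compute and a tool call to move; the robot and the scene stay as the last step left them, time stands still between calls to the robot, and variables do not carry over. Pictures are saved under pics/ and viewed, about 12 in all and at most 16, crops included, and the job is handed in when it is done.

Besides the shell and the picture viewer there is one more tool, called after "Request:" as name(argument=value, ...) on one line, values as JSON. step_arm: Moves the arm, as the interface text tells. Its arguments: {"type":"object","properties":{"moves":{"type":"array","items":{"type":"array","items":{"type":"number"}}},"grip":{"type":"number"},"newtons":{"type":"number"}},"required":["moves"]}

```bash
mkdir -p pics; cat > h.py <<'E'
import numpy as np, cv2
from plant import ctrl
def cam(n, save=None):
    c=ctrl.camera(n); im=cv2.cvtColor(c["image"],cv2.COLOR_RGB2BGR)
    f=200/np.tan(np.radians(c["vfov"])/2)
    K=np.array([[f,0,c["cx"]],[0,f,c["cy"]],[0,0,1.]])
    R=cv2.Rodrigues(np.array(c["rvec"],float))[0]; t=np.array(c["tvec"],float).ravel()
    if save: cv2.imwrite("pics/"+save,im)
    return im,K,R,t
def ray(p,K,R,t,z):
    p=np.atleast_2d(np.array(p,float)); d=np.c_[p,np.ones(len(p))]@np.linalg.inv(K).T@R
    o=-R.T@t; return o+d*((z-o[2])/d[:,2])[:,None]
def proj(P,K,R,t):
    return cv2.projectPoints(np.array(P,float).reshape(-1,1,3),cv2.Rodrigues(R)[0],t,K,None)[0].reshape(-1,2)
E
python3 - <<'E'
from h import *
for n in("top","side"):
    im,K,R,t=cam(n,n+"0.png"); print(n,K[0,0],K[:2,2],-R.T@t, R[2])
E
python3 -c "
import cv2,numpy as np
a=[cv2.imread('pics/%s0.png'%n) for n in('top','side')]
cv2.imwrite('pics/both.png',cv2.resize(np.vstack(a),(480,600)))"
```

```text
top 440.8062069907627 [321.03123679 199.48702505] [ 509.63376792   14.27023138 1112.30622029] [ 0.10613166  0.00670859 -0.99432945]
side 374.4376236654569 [321.15561395 198.12212332] [247.62353794 486.70514831 521.13714491] [ 0.49480459 -0.6322083  -0.59622234]
```

View pics/top0.png

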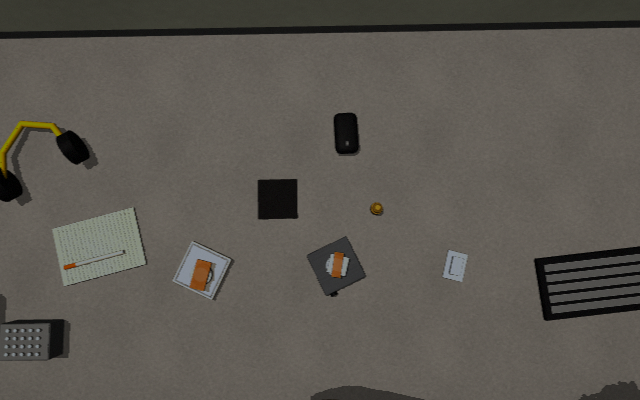

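View pics/side0.png

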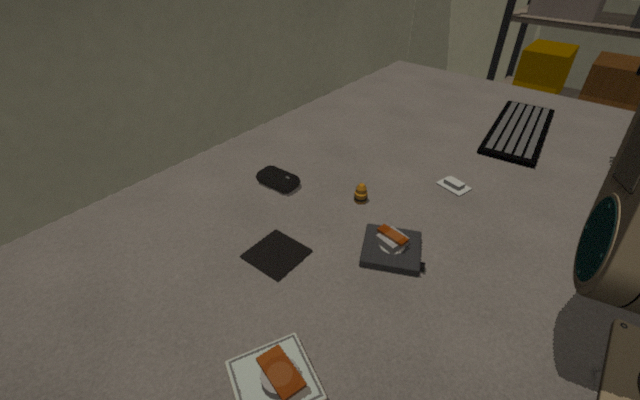

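Top view: tray at (203,270) with the large plate, light base at (336,266) with the small plate, mat at (278,199), rest at (456,265), lens at (376,208), mouse at (346,133). I'll zoom in and segment.

```bash
cat > seg.py <<'E'
from h import *
def rects(im,name,K,R,t,mask,z,amin=30,roi=None):
    m=mask.astype(np.uint8)*255
    if roi: 
        k=np.zeros_like(m);x0,y0,x1,y1=roi;k[y0:y1,x0:x1]=255;m&=k
    out=[]
    for c in cv2.findContours(m,cv2.RETR_EXTERNAL,cv2.CHAIN_APPROX_NONE)[0]:
        if cv2.contourArea(c)<amin: continue
        hull=cv2.convexHull(c)[:,0]
        P=ray(hull,K,R,t,z)[:,:2].astype(np.float32)
        (x,y),(w,h),a=cv2.minAreaRect(P)
        if w<h: w,h,a=h,w,a+90
        a=(a+90)%180-90
        print(name,"px",hull.mean(0).round(),"xy %.1f %.1f size %.1f %.1f long-ang %.1f"%(x,y,w,h,a))
        out.append((x,y,w,h,a))
    return out
E
python3 - <<'E'
from seg import *
for n in("top","side"):
    im,K,R,t=cam(n); hsv=cv2.cvtColor(im,cv2.COLOR_BGR2HSV); H,S,V=cv2.split(hsv)
    print(n, "V samples", [hsv[y,x].tolist() for x,y in ([(220,255),(350,255),(278,199),(458,275),(202,275),(300,200)] if n=="top" else [(245,365),(372,262),(278,250),(455,190),(280,375),(330,300)])])
    rects(im,"plate46",K,R,t,(S>150)&(H<20)&(V>90),46,25,(150,220,400,310) if n=="top" else (220,215,430,400))
    rects(im,"mat6",K,R,t,(V<45),6,200,(240,170,310,230) if n=="top" else (230,220,320,290))
    rects(im,"rest4",K,R,t,(V>125)&(S<60),4,50,(430,235,480,290) if n=="top" else (430,165,480,205))
    if n=="top":
        rects(im,"tray20",K,R,t,(V>125)|((S>150)&(V>90)),20,300,(165,230,240,305))
        rects(im,"base20",K,R,t,(V<75),20,300,(300,230,370,300))
        a=[cv2.resize(im[y:y+70,x:x+70],(400,400),interpolation=cv2.INTER_CUBIC) for x,y in((168,235),(301,230))]
        cv2.imwrite("pics/crop1.png",np.hstack(a))
E
```

```text
top V samples [[108, 29, 152], [90, 5, 55], [30, 28, 18], [103, 17, 137], [13, 175, 130], [18, 31, 108]]
plate46 px [200. 275.] xy 446.6 313.4 size 68.6 34.8 long-ang -14.9
plate46 px [337. 263.] xy 466.9 -14.8 size 58.4 22.0 long-ang -8.8
mat6 px [282. 201.] xy 631.9 131.9 size 100.2 98.2 long-ang 0.0
rest4 px [454. 266.] xy 457.9 -308.1 size 67.9 47.4 long-ang -14.9
tray20 px [203. 274.] xy 457.1 318.3 size 107.3 106.2 long-ang -25.6
base20 px [333. 267.] xy 458.4 -13.8 size 120.4 112.8 long-ang 25.5
side V samples [[35, 20, 151], [30, 22, 57], [5, 39, 39], [25, 19, 151], [12, 160, 121], [17, 41, 113]]
plate46 px [280. 367.] xy 447.9 314.1 size 68.2 35.1 long-ang -14.9
plate46 px [391. 233.] xy 468.3 -13.8 size 58.1 20.9 long-ang -9.0
mat6 px [277. 254.] xy 631.2 134.3 size 99.8 99.0 long-ang 0.5
rest4 px [455. 185.] xy 459.1 -311.5 size 68.6 55.8 long-ang -15.0
```

View pics/crop1.png

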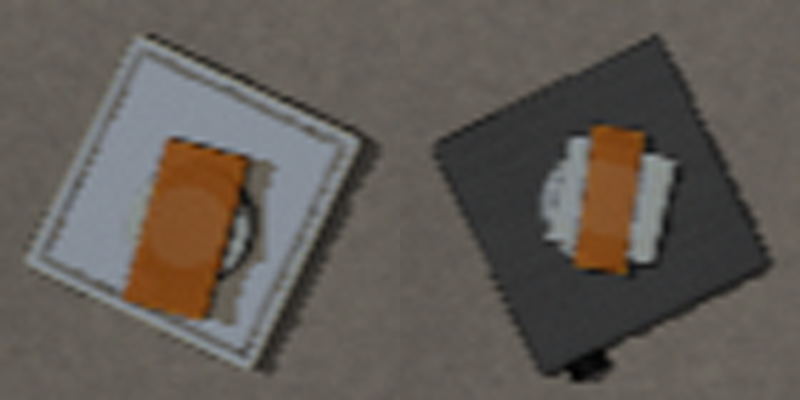

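Both views agree within about 2 mm on the plates (z=46), the mat and the rest. Next: triangulate the heights, find the base, chambers and tray middles, and read the tool pose.

```bash
cat >> h.py <<'E'
from scipy.spatial.transform import Rotation as Ro
def pose():
    s=ctrl.observe(); return np.array(s["tool_pos"]),np.array(s["ee_rot"]),s
def plan(x,y,ztip,ang=None,p0=None,a0=None,tip=173):
    """row to reach: fingertip at x,y,ztip, tool-x along world angle ang (deg, mod 180)"""
    p,e,s=pose(); R=Ro.from_euler("xyz",e).as_matrix()
    if p0 is not None: p=np.array(p0,float)
    d=R.T@(np.array([x,y,ztip+tip])-p)/10
    a=np.degrees(np.arctan2(R[1,0],R[0,0])); turn=0
    if ang is not None: turn=-((ang-a+90)%180-90)
    print("t %.2f tool %s jaw %.1f j6 %.2f F %s w %.3f -> row %s turn %.1f"%(s["time_s"],p.round(1),a,s["joint_pos"][5],np.round(s["force"],1),s["gripper_width"],d.round(2),turn))
E
python3 - <<'E'
from seg import *
C={}
for n in("top","side"):
    im,K,R,t=cam(n); H,S,V=cv2.split(cv2.cvtColor(im,cv2.COLOR_BGR2HSV)); top=n=="top"
    C[n]=(K,R,t)
    m=((V<80)).astype(np.uint8)
    roi=(300,230,370,300) if top else (350,218,428,280)
    x0,y0,x1,y1=roi; k=np.zeros_like(m);k[y0:y1,x0:x1]=m[y0:y1,x0:x1]
    k=cv2.morphologyEx(k,cv2.MORPH_CLOSE,np.ones((25,25)))
    if top: k=cv2.morphologyEx(k,cv2.MORPH_OPEN,np.ones((13,13)))
    rects(im,n+" base20",K,R,t,k>0,20,300)
    # small-plate / large plate pixel centres
    ctr=[]
    mm=((S>150)&(H<20)&(V>90)).astype(np.uint8)
    for r in ([(150,220,250,310),(320,240,360,290)] if top else [(220,330,330,400),(365,215,420,250)]):
        x0,y0,x1,y1=r; ys,xs=np.nonzero(mm[y0:y1,x0:x1]); c=cv2.minAreaRect(np.c_[xs+x0,ys+y0].astype(np.float32))[0]; ctr.append(c)
    C[n]+=(ctr,)
    # chambers: bright steel
    if not top:
        cv2.imwrite("pics/crop2.png",np.hstack([cv2.resize(im[330:400,220:330],(400,255),interpolation=2),cv2.resize(im[215:285,350:460],(400,255),interpolation=2)]))
for i in(0,1):
    Ps=[C[n][0]@np.c_[C[n][1],C[n][2]] for n in("top","side")]
    X=cv2.triangulatePoints(*Ps,np.array(C["top"][3][i],float).reshape(2,1),np.array(C["side"][3][i],float).reshape(2,1)); print("tri plate",(X[:3]/X[3]).ravel().round(1))
p,e,s=pose(); print(p,e); plan(447,314,120,-15)
plan(447,314,120,-15)
# tray corners and base corners by hand from crop1, triangulate tray centre check
K,R,t,_=C["top"]
f=lambda q,ox,oy:np.array([(ox+x/5.714-.4,oy+y/5.714-.4) for x,y in q])
print("tray",ray(f([(143,36),(362,140),(255,370),(28,260)],168,235),K,R,t,20).round(1)[:,:2],ray(f([(143,36),(362,140),(255,370),(28,260)],168,235),K,R,t,20).mean(0))
q=ray(f([(255,36),(370,265),(145,375),(35,145)],301,230),K,R,t,20);print("base",q.mean(0))
E
```

```text
top base20 px [338. 267.] xy 459.2 -14.1 size 121.4 113.9 long-ang 25.6
side base20 px [394. 252.] xy 456.6 -5.1 size 125.0 118.3 long-ang -64.4
tri plate [446.7 314.   44.5]
tri plate [467.1 -14.8  45.6]
[ 190.5000551  -595.13476941  404.29095926] [-3.14151141e+00  7.77061372e-04 -1.26103690e+00]
t 0.30 tool [ 190.5 -595.1  404.3] jaw -72.3 j6 1.47 F [ 0.3 -0.9 -0.2] w 0.996 -> row [-78.76 -52.14  11.19] turn -57.3
t 0.30 tool [ 190.5 -595.1  404.3] jaw -72.3 j6 1.47 F [ 0.3 -0.9 -0.2] w 0.996 -> row [-78.76 -52.14  11.19] turn -57.3
tray [[528.1 340.7]
 [482.1 245.4]
 [385.4 290.4]
 [433.1 388.6]] [457.18273901 316.2762428   20.        ]
base [463.12271897 -12.24983122  20.        ]
```

View pics/crop2.png

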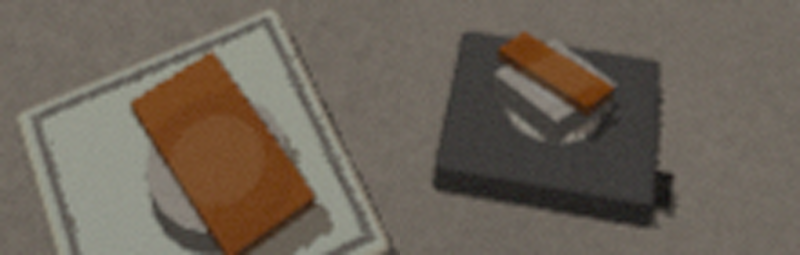

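Triangulated plate tops are at 44.5 and 45.6 mm (expected 46). The square chamber with the small plate is on the base, and the round one with the large plate is on the tray. I'm moving towards the large plate.

Request:
step_arm(moves=[[-24.4,-21.4,4,0],[-24.4,-21.4,4,0],[-24.4,-21.4,4,0],[-24.4,-21.4,4,0],[-24.4,-21.4,4,0],[-24.4,-21.4,4,0],[-24.4,-21.4,4,0],[-24.4,-21.4,4,0]], grip=100, newtons=30)

```text
time_s: 0.97
tool_pos: [320.1, -295.1, 364.4]
ee_rot: [-3.141, 0.001, -1.261]
force: [0.6, -0.3, 0.2]
gripper_width: 1.0
```

Request:
step_arm(moves=[[-24.4,-21.4,4,0],[-24.4,-21.4,4,0],[-24.4,-21.4,4,0],[-24.4,-21.4,4,0],[-24.4,-21.4,4,0],[-24.4,-21.4,4,0],[-24.4,-21.4,4,0],[-24.4,-21.4,4,0]])

```text
time_s: 1.63
tool_pos: [449.8, 2.5, 324.7]
ee_rot: [-3.141, -0.0, -1.26]
force: [0.9, -0.8, 0.3]
gripper_width: 1.003
```

Request:
step_arm(moves=[[-30,-9.3,4,-57],[-30,-9.3,4,-57],[-30,-9.3,4,-57],[-30,-9.3,4,-57],[-30,-9.3,4,-57],[-30,-9.3,4,-57],[-30,-9.3,4,-57],[-30,-9.3,4,-57]])

```text
time_s: 2.3
tool_pos: [446.1, 317.6, 284.4]
ee_rot: [-3.14, -0.0, -0.257]
force: [0.7, -0.4, 0.7]
gripper_width: 1.001
```

```bash
python3 - <<'E'
from h import *
plan(447,314,34,-15)
im,K,R,t=cam("side"); im2=cam("top")[0]
cv2.imwrite("pics/a.png",np.hstack([cv2.resize(im[150:400,130:430],(480,400)),im2[180:380,120:280].repeat(2,0).repeat(2,1)]))
E
```

```text
t 2.30 tool [446.1 317.6 284.4] jaw -14.7 j6 2.33 F [ 0.7 -0.4  0.7] w 1.001 -> row [0.18 0.34 7.74] turn 0.3
```

View pics/a.png

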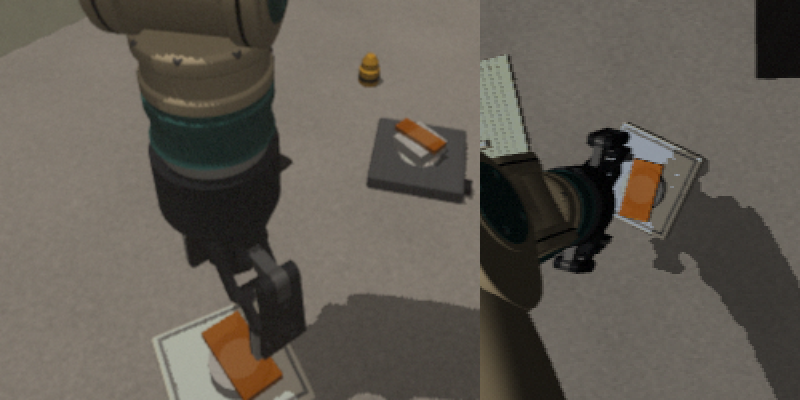

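Side view: the jaw is over the large plate, aligned along its length. Descend and grip.

Request:
step_arm(moves=[[0.2,0.34,2.5,0.3],[0.2,0.34,4.5,0.3],[0.2,0.34,6,0.3],[0.2,0.34,7,0.3],[0.2,0.34,7.7,0.3],[0.2,0.34,8.1,0.3],[0.2,0.34,8.3,0.3],[0.2,0.34,8.3,0.3]])

```text
time_s: 3.07
tool_pos: [447.8, 310.2, 202.0]
ee_rot: [-3.141, -0.0, -0.272]
force: [-0.3, 0.2, -0.3]
gripper_width: 1.003
```

Request:
step_arm(moves=[[0,0,0,0],[0,0,0,0],[0,0,0,0],[0,0,0,0],[0,0,0,0],[0,0,0,0],[0,0,0,0],[0,0,0,0]], grip=60)

```text
time_s: 3.73
tool_pos: [448.2, 310.6, 202.8]
ee_rot: [-3.14, -0.002, -0.271]
force: [0.4, -0.5, 5.2]
gripper_width: 0.807
```

```bash
python3 - <<'E'
from h import *
plan(447,314,34,-15)
im,K,R,t=cam("side")
cv2.imwrite("pics/b.png",cv2.resize(im[280:400,200:350],(750,600),interpolation=2))
E
```

```text
t 3.73 tool [448.2 310.6 202.8] jaw -15.5 j6 2.33 F [ 0.4 -0.5  5.2] w 0.807 -> row [-0.2  -0.29 -0.42] turn -0.5
```

View pics/b.png

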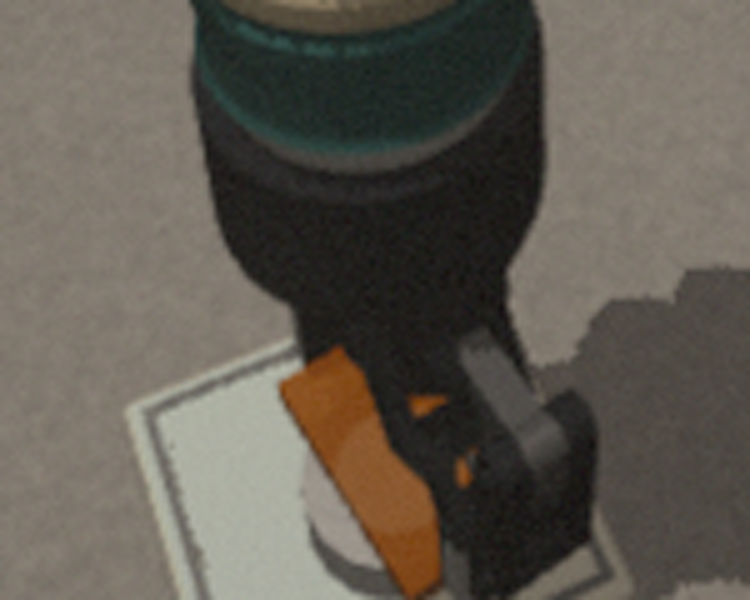

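The picture shows the jaw gripping the plate ends, sitting about 3 mm off along the plate's width because my correction was taken from a lagging reading. That is harmless, and I'll compensate at the placing. Lift and carry.

Request:
step_arm(moves=[[0,0,-0.5,0],[0,0,-1.5,0],[0,0,-3,0],[0,0,-5,0],[0,0,-7,0],[0,0,-9,0],[0,0,-10,0],[0,0,-10,0]])

```text
time_s: 4.45
tool_pos: [448.6, 310.9, 304.8]
ee_rot: [-3.138, -0.004, -0.271]
force: [0.6, 0.5, -0.1]
gripper_width: 0.805
```

Request:
step_arm(moves=[[0.5,1.8,0,0],[1.7,5.8,0,0],[2.8,9.6,0,0],[4,13.5,0,0],[5.2,17.5,0,0],[6.3,21.5,0,0],[7.5,25.5,0,0],[8.6,29.3,0,0]])

```text
time_s: 5.12
tool_pos: [450.7, 3.1, 300.6]
ee_rot: [3.141, 0.002, -0.271]
force: [0.5, 0.1, -0.4]
gripper_width: 0.803
```

Request:
step_arm(moves=[[1.2,4,0,0],[2.4,8,0,0],[3.5,12,0,0],[4.7,16,0,0],[5.9,20,0,0],[7,24,0,0],[8,27.5,0,0],[8.6,29.3,0,0]])

```text
time_s: 5.78
tool_pos: [455.6, -304.2, 300.6]
ee_rot: [3.14, 0.0, -0.275]
force: [0.9, -0.1, 0.2]
gripper_width: 0.811
```

Request:
step_arm(moves=[[0,0,0,0],[0,0,0,0],[0,0,0,0],[0,0,0,0],[0,0,0,0],[0,0,0,0]])

```text
time_s: 6.28
tool_pos: [456.1, -299.2, 301.6]
ee_rot: [-3.141, 0.0, -0.27]
force: [-0.6, 0.3, 0.3]
gripper_width: 0.804
```

```bash
cat rest.py 2>/dev/null; python3 - <<'E'
from seg import *
plan(457.6,-312.6,34,-15)
im,K,R,t=cam("side"); imt,K2,R2,t2=cam("top")
cv2.imwrite("pics/c.png",np.hstack([cv2.resize(im[80:220,380:540],(640,560),interpolation=2)]))
H,S,V=cv2.split(cv2.cvtColor(imt,cv2.COLOR_BGR2HSV))
rects(imt,"plate",K2,R2,t2,(S>150)&(H<20)&(V>60),147,15,(400,200,520,330))
E
```

```text
t 6.28 tool [ 456.1 -299.2  301.6] jaw -15.5 j6 1.14 F [-0.6  0.3  0.3] w 0.804 -> row [0.5  1.26 9.46] turn -0.5
plate px [465. 269.] xy 458.1 -289.8 size 69.1 25.5 long-ang -15.3
```

View pics/c.png

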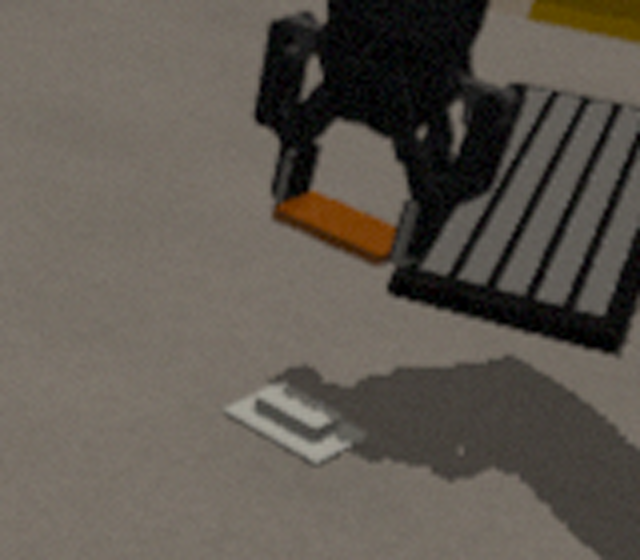

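```bash
python3 - <<'E'
from seg import *
im,K,R,t=cam("side"); H,S,V=cv2.split(cv2.cvtColor(im,cv2.COLOR_BGR2HSV))
m=((S>130)&(H<20)&(V>60)).astype(np.uint8); m[:, :430]=0;m[:120]=0; m[:,490:]=0;m[160:]=0
q=np.argwhere(m)[:,::-1]; print(len(q))
rects(im,"platetop145",K,R,t,m>0,145,15)
p,e,s=pose(); L=p[2]-164.5; print("underside est",L)
# lower front edge lies at underside: print quad corners
c=max(cv2.findContours(m,0,2)[0],key=cv2.contourArea); ap=cv2.approxPolyDP(c,2,True)[:,0]; print(ap.tolist()); 
print(ray(ap,K,R,t,145).round(1)[:,:2].tolist())
th=np.radians(-15.5);X=np.array([np.cos(th),np.sin(th)]);Y=np.array([np.sin(th),-np.cos(th)])
for oy in(-3,0):
  ctr=p[:2]+oy*Y
  B=[np.r_[ctr+sx*35*X+sy*18*Y,145] for sx,sy in((-1,-1),(1,-1),(1,1),(-1,1))]
  print(oy,proj(B,K,R,t).round(1).tolist())
E
```

```text
285
platetop145 px [464. 136.] xy 457.7 -290.2 size 74.4 45.4 long-ang -15.2
underside est 137.35665171112032
[[449, 131], [450, 134], [473, 145], [478, 140], [478, 136], [460, 128]]
[[494.4, -289.7], [486.7, -277.1], [428.7, -259.6], [428.6, -288.6], [435.2, -307.1], [481.2, -320.1]]
-3 [[475.1, 143.2], [448.4, 131.0], [458.6, 126.9], [485.3, 138.6]]
0 [[476.0, 142.8], [449.2, 130.6], [459.4, 126.5], [486.1, 138.3]]
```

Request:
step_arm(moves=[[0.44,1.22,0,0],[0.44,1.22,2,0],[0.44,1.22,5,0],[0.44,1.22,8,0],[0.44,1.22,10,0],[0.44,1.22,11,0],[0.44,1.22,11.4,0],[0.44,1.22,11.5,0]])

```text
time_s: 7.1
tool_pos: [457.2, -313.8, 186.3]
ee_rot: [-3.141, 0.001, -0.272]
force: [-0.3, 0.0, -0.5]
gripper_width: 0.81
```

Request:
step_arm(moves=[[0,0,0.1,0],[0,0,0.2,0],[0,0,0.3,0],[0,0,0.4,0],[0,0,0.4,0],[0,0,0.4,0]])

```text
time_s: 7.6
tool_pos: [457.2, -313.4, 183.1]
ee_rot: [3.141, -0.0, -0.271]
force: [0.0, 1.0, -1.5]
gripper_width: 0.805
```

```bash
python3 - <<'E'
from seg import *
plan(457.1,-312.1,16,-15)
im,K,R,t=cam("side")
cv2.imwrite("pics/d.png",cv2.resize(im[120:220,400:520],(720,600),interpolation=2))
E
```

```text
t 7.60 tool [ 457.2 -313.4  183.1] jaw -15.5 j6 1.12 F [ 0.   1.  -1.5] w 0.805 -> row [-0.04 -0.12 -0.59] turn -0.5
```

View pics/d.png

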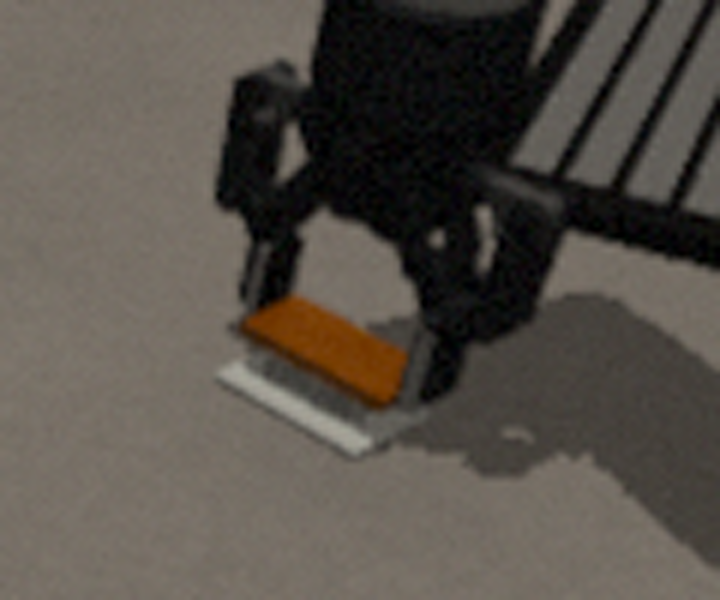

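The plate is centred over the rest block, just above it. Lower it to contact.

Request:
step_arm(moves=[[0,0,0.1,0],[0,0,0.15,0],[0,0,0.2,0],[0,0,0.2,0],[0,0,0.2,0]])

```text
time_s: 8.07
tool_pos: [457.1, -313.3, 180.9]
ee_rot: [-3.142, 0.0, -0.271]
force: [0.3, 0.5, 2.9]
gripper_width: 0.81
```

Request:
step_arm(moves=[[0,0,0.05,0],[0,0,0.1,0],[0,0,0.1,0],[0,0,0.1,0]])

```text
time_s: 8.4
tool_pos: [457.1, -313.3, 180.8]
ee_rot: [3.142, -0.0, -0.271]
force: [-2.9, 3.0, 8.9]
gripper_width: 0.813
```

Request:
step_arm(moves=[[0,0,0,0],[0,0,0,0],[0,0,0,0],[0,0,0,0],[0,0,0,0],[0,0,0,0],[0,0,-0.5,0],[0,0,-1.5,0]], grip=100)

```text
time_s: 9.07
tool_pos: [456.5, -312.8, 194.0]
ee_rot: [-3.14, 0.003, -0.271]
force: [-0.1, 1.3, -0.2]
gripper_width: 1.003
```

Request:
step_arm(moves=[[0,0,-2,0],[0,0,-5,0],[0,0,-8,0],[0,0,-9,0],[0,0,-9,0]])

```text
time_s: 9.48
tool_pos: [458.6, -314.6, 289.2]
ee_rot: [3.138, -0.008, -0.271]
force: [1.3, -1.1, -0.2]
gripper_width: 1.001
```

Request:
step_arm(moves=[[-7,-29.1,0,-6.5],[-7,-29.1,0,-6.5],[-7,-29.1,0,-6.5],[-7,-29.1,0,-6.5],[-7,-29.1,0,-6.5],[-7,-29.1,0,-6.5],[-7,-29.1,0,-6.5],[-7,-29.1,0,-6.5]])

```text
time_s: 10.15
tool_pos: [465.9, -9.5, 283.2]
ee_rot: [-3.139, 0.004, -0.152]
force: [-0.8, 0.3, 0.1]
gripper_width: 1.001
```

Request:
step_arm(moves=[[0,0,0,0],[0,0,0,0],[0,0,0,0],[0,0,0,0],[0,0,0,0],[0,0,0,0],[0,0,0,0],[0,0,0,0]])

```text
time_s: 10.82
tool_pos: [467.7, -14.8, 284.7]
ee_rot: [3.142, -0.0, -0.159]
force: [-0.1, -0.3, 0.3]
gripper_width: 1.001
```

```bash
python3 - <<'E'
from seg import *
plan(467.3,-14.5,38,-9)
for n,r in(("top",(425,230,490,300)),("side",(430,160,490,210))):
    im,K,R,t=cam(n); H,S,V=cv2.split(cv2.cvtColor(im,cv2.COLOR_BGR2HSV))
    rects(im,n+" large24",K,R,t,(S>130)&(H<20)&(V>80),24,25,r)
    if n=="top": rects(im,"rest",K,R,t,((V>125)&(S<60))|((S>130)&(H<20)&(V>80)),4,50,r)
    rects(im,n+" roundcham38",K,R,t,(V>105)&(S<28),38,100,(160,230,240,310) if n=="top" else (220,320,330,400))
E
```

```text
t 10.82 tool [467.7 -14.8 284.7] jaw -9.1 j6 1.56 F [-0.1 -0.3  0.3] w 1.001 -> row [-0.05 -0.02  7.37] turn -0.1
top large24 px [458. 266.] xy 457.4 -309.8 size 69.3 35.7 long-ang -15.8
rest px [458. 266.] xy 456.5 -315.8 size 70.6 36.4 long-ang -15.8
rest px [447. 263.] xy 463.1 -289.8 size 68.5 10.2 long-ang -15.8
top roundcham38 px [200. 274.] xy 447.8 316.5 size 52.1 51.2 long-ang -56.9
top roundcham38 px [201. 269.] xy 458.2 313.9 size 107.1 106.4 long-ang 64.4
side large24 px [457. 178.] xy 458.8 -308.7 size 69.1 36.6 long-ang -16.2
side roundcham38 px [278. 367.] xy 451.5 324.0 size 102.3 102.0 long-ang -25.6
```

Large plate sits 1 mm from the rest's middle and parallel to it. Pick up the small plate.

Request:
step_arm(moves=[[0,0,2.5,0],[0,0,4.5,0],[0,0,6,0],[0,0,7,0],[0,0,7.5,0],[0,0,7.8,0],[0,0,7.8,0],[0,0,7.8,0]])

```text
time_s: 11.58
tool_pos: [468.2, -14.3, 207.3]
ee_rot: [3.142, -0.001, -0.158]
force: [-1.3, -0.2, 0.0]
gripper_width: 1.002
```

Request:
step_arm(moves=[[0,0,0,0],[0,0,0,0],[0,0,0,0],[0,0,0,0],[0,0,0,0],[0,0,0,0],[0,0,0,0],[0,0,0,0]], grip=50)

```text
time_s: 12.25
tool_pos: [468.2, -14.3, 207.7]
ee_rot: [3.142, -0.002, -0.158]
force: [-2.0, 0.3, 5.4]
gripper_width: 0.686
```

```bash
python3 - <<'E'
from seg import *
plan(467.3,-14.5,38,-9)
im,K,R,t=cam("side")
cv2.imwrite("pics/e.png",cv2.resize(im[190:290,340:460],(720,600),interpolation=2))
E
```

```text
t 12.25 tool [468.2 -14.3 207.7] jaw -9.1 j6 1.56 F [-2.   0.3  5.4] w 0.686 -> row [-0.09  0.03 -0.33] turn -0.1
```

View pics/e.png

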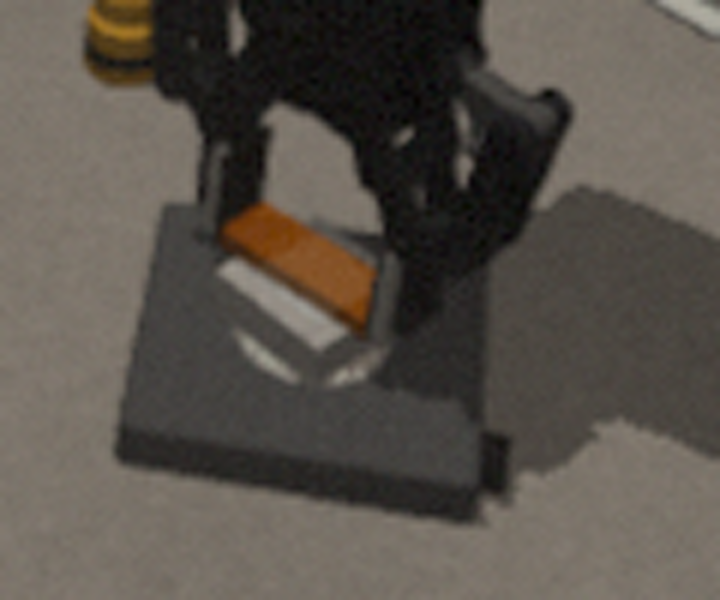

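The jaw holds the small plate at its ends with the tips about level with the underside. Lift and carry.

Request:
step_arm(moves=[[0,0,-0.5,0],[0,0,-1.5,0],[0,0,-3,0],[0,0,-5,0],[0,0,-7,0],[0,0,-8,0],[0,0,-8,0]])

```text
time_s: 12.88
tool_pos: [469.1, -14.4, 289.7]
ee_rot: [3.142, -0.006, -0.158]
force: [0.1, -0.1, -0.0]
gripper_width: 0.692
```

Request:
step_arm(moves=[[0.5,4,0,1],[1,8,0,2],[1.5,12,0,3],[2,16,0,4],[2.5,20,0,5],[3,24,0,6],[3.5,28,0,6.7],[3.65,29.28,0,6.7]])

```text
time_s: 13.55
tool_pos: [457.5, -314.0, 286.1]
ee_rot: [3.139, -0.002, -0.28]
force: [0.5, -0.9, -0.8]
gripper_width: 0.688
```

Request:
step_arm(moves=[[0,0,0,0],[0,0,0,0],[0,0,0,0],[0,0,0,0],[0,0,0,0],[0,0,0,0],[0,0,0,0],[0,0,0,0]])

```text
time_s: 14.22
tool_pos: [457.8, -308.5, 286.8]
ee_rot: [3.142, -0.0, -0.274]
force: [1.3, -0.6, -0.1]
gripper_width: 0.691
```

```bash
python3 - <<'E'
from seg import *
plan(458,-309.3,20.7,-15.8)
E
```

```text
t 14.22 tool [ 457.8 -308.5  286.8] jaw -15.7 j6 1.13 F [ 1.3 -0.6 -0.1] w 0.691 -> row [0.04 0.07 9.31] turn 0.1
```

Contact expected at TCP z ≈ 193.7. Stop 3 mm short, then creep down.

Request:
step_arm(moves=[[0,0.07,2,0],[0,0.07,4,0],[0,0.07,6,0],[0,0.07,7.5,0],[0,0.07,8.5,0],[0,0.07,8.9,0],[0,0.07,9,0],[0,0.07,9,0]])

```text
time_s: 14.88
tool_pos: [457.8, -310.0, 197.1]
ee_rot: [3.141, -0.001, -0.275]
force: [0.1, 0.5, 0.1]
gripper_width: 0.687
```

Request:
step_arm(moves=[[0,0,0.05,0],[0,0,0.1,0],[0,0,0.15,0],[0,0,0.15,0],[0,0,0.15,0]])

```text
time_s: 15.3
tool_pos: [457.6, -309.9, 195.6]
ee_rot: [3.141, -0.001, -0.275]
force: [-0.2, 0.2, -0.1]
gripper_width: 0.694
```

```bash
python3 - <<'E'
from seg import *
plan(458,-309.3,20.7,-15.8)
im,K,R,t=cam("side")
cv2.imwrite("pics/f.png",cv2.resize(im[120:220,400:520],(720,600),interpolation=2))
E
```

```text
t 15.30 tool [ 457.6 -309.9  195.6] jaw -15.8 j6 1.13 F [-0.2  0.2 -0.1] w 0.694 -> row [ 0.02 -0.07  0.19] turn 0.0
```

View pics/f.png

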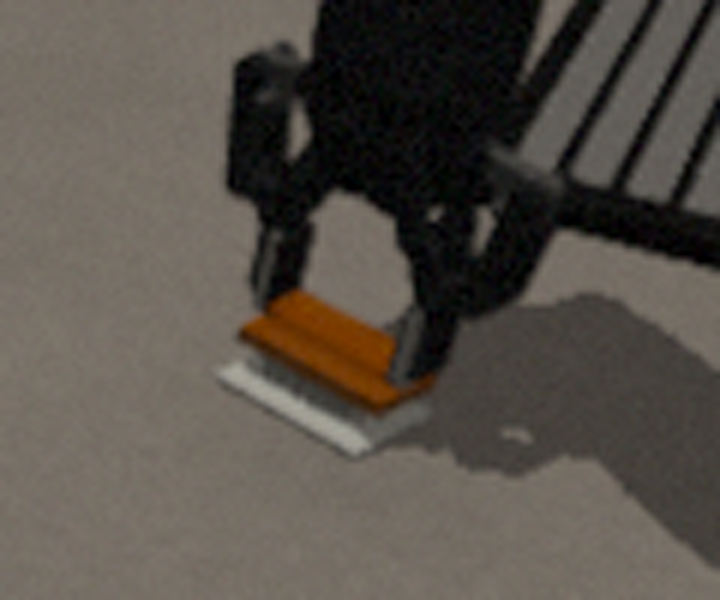

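Request:
step_arm(moves=[[0,0,0.05,0],[0,0,0.1,0],[0,0,0.15,0],[0,0,0.15,0],[0,0,0.15,0]])

```text
time_s: 15.77
tool_pos: [457.5, -309.8, 193.8]
ee_rot: [3.142, -0.0, -0.275]
force: [-1.3, 0.0, 1.6]
gripper_width: 0.689
```

Request:
step_arm(moves=[[0,0,0.05,0],[0,0,0.1,0],[0,0,0.1,0],[0,0,0.1,0]])

```text
time_s: 16.1
tool_pos: [457.5, -309.8, 193.7]
ee_rot: [3.141, -0.0, -0.275]
force: [-2.6, 1.8, 8.2]
gripper_width: 0.685
```

Request:
step_arm(moves=[[0,0,0,0],[0,0,0,0],[0,0,0,0],[0,0,0,0],[0,0,0,0],[0,0,-0.2,0],[0,0,-0.8,0],[0,0,-1.8,0]], grip=100)

```text
time_s: 16.77
tool_pos: [457.0, -309.4, 210.3]
ee_rot: [-3.141, 0.002, -0.275]
force: [-0.3, -0.7, 0.3]
gripper_width: 0.998
```

Request:
step_arm(moves=[[0,0,-2,0],[0,-2,-5,0],[0,-6,-8,0],[0,-10,-9,0],[0,-12,-9,0],[0,-12,-9,0],[0,-12,-9,0]])

```text
time_s: 17.35
tool_pos: [490.5, -193.2, 302.2]
ee_rot: [3.141, -0.002, -0.272]
force: [0.2, -0.4, -0.4]
gripper_width: 0.999
```

```bash
python3 - <<'E'
from seg import *
plan(458,-309.3,20.7,-15.8)
A={}
for n,r in(("top",(425,230,490,300)),("side",(430,160,490,210))):
    im,K,R,t=cam(n); H,S,V=cv2.split(cv2.cvtColor(im,cv2.COLOR_BGR2HSV)); A[n]=im
    rects(im,n+" plates32",K,R,t,(S>130)&(H<20)&(V>80),32,25,r)
    m=(V>90).astype(np.uint8); 
    rects(im,n+" square38",K,R,t,m>0,38,100,(315,245,358,290) if n=="top" else (370,220,420,252))
a=A["top"];print([cv2.cvtColor(a,cv2.COLOR_BGR2HSV)[y,x].tolist() for x,y in((337,265),(345,255),(322,265))])
cv2.imwrite("pics/g.png",np.vstack([np.hstack([cv2.resize(a[y:y+50,x:x+66],(396,300),interpolation=2) for x,y in((305,240),(425,240))]),np.hstack([cv2.resize(a[y:y+66,x:x+88],(396,300),interpolation=2) for x,y in((160,235),)]+[cv2.resize(A["side"][215:265,358:424],(396,300),interpolation=2)])]))
E
```

```text
t 17.35 tool [ 490.5 -193.2  302.2] jaw -15.6 j6 1.35 F [ 0.2 -0.4 -0.4] w 0.999 -> row [-0.04 12.05 10.86] turn 0.2
top square38 px [337. 264.] xy 464.3 -12.7 size 51.2 50.0 long-ang 76.2
side plates32 px [454. 177.] xy 455.4 -298.4 size 69.5 40.9 long-ang -15.6
side square38 px [391. 234.] xy 463.4 -29.5 size 99.9 80.1 long-ang 39.0
[[103, 20, 152], [150, 4, 58], [120, 5, 56]]
```

View pics/g.png

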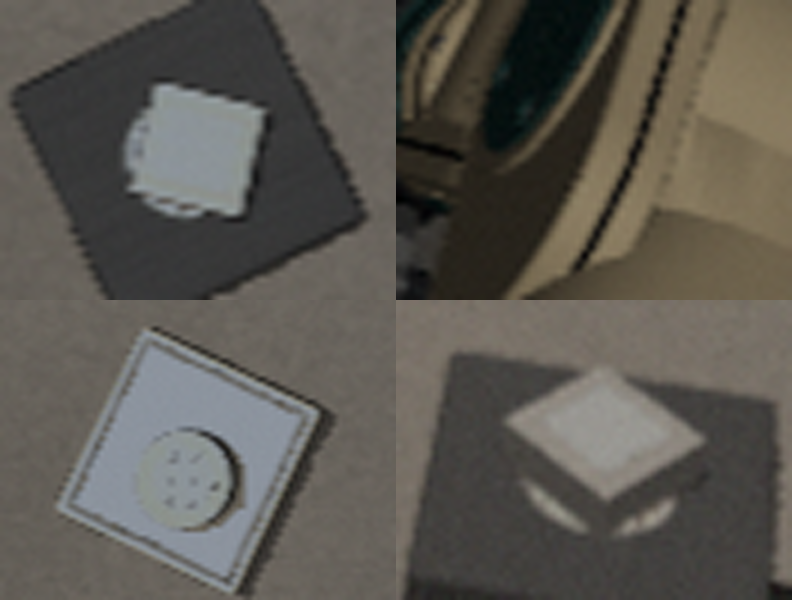

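Views: the square chamber's top shows clearly in both (top px ~(337,264)), and the round one is at top px (200,274). Triangulate the corners.

```bash
python3 - <<'E'
from h import *
_,K,R,t=cam("top");_,K2,R2,t2=cam("side")
a=np.array([(155,85),(266,107),(243,215),(130,190)])/6+[304.6,239.6]
b=np.array([(204,70),(309,138),(212,202),(112,125)])/6+[357.6,214.6]
A=ray(a,K,R,t,38);B=ray(b,K2,R2,t2,38)
print(A[:,:2].round(1),A.mean(0).round(1));print(B[:,:2].round(1),B.mean(0).round(1))
for P in(A,B):
    d=P[1]-P[0];d2=P[2]-P[1];print(np.degrees(np.arctan2(d[1],d[0])).round(1),np.degrees(np.arctan2(d2[1],d2[0])).round(1),np.linalg.norm(d),np.linalg.norm(d2))
from itertools import permutations
for s in range(4):
    X=cv2.triangulatePoints(K@np.c_[R,t],K2@np.c_[R2,t2],a.T,np.roll(b,s,0).T);X=(X[:3]/X[3]).T
    print(s,X.mean(0).round(1),X[:,2].round(1))
print("tray centre px",ray([[(150+318+235+62)/4/4.5+159.6,(30+110+292+208)/4/4.5+234.6]],K,R,t,20))
q=np.array([(12,92),(366,215),(105,300)])/6
E
```

```text
[[491.9   0.7]
 [482.5 -43.9]
 [439.7 -33.7]
 [450.2  11.4]] [466.1 -16.4  38. ]
[[483.1 -40.3]
 [440.6 -32.5]
 [450.1  12.3]
 [492.5   1.6]] [466.6 -14.7  38. ]
-102.0 166.7 45.5240746164477 43.98824915785083
169.5 78.0 43.165097717246 45.73517274497311
0 [466.3 -16.5  37.1] [65.6 12.2  5.6 64.9]
1 [466.5 -16.2  36.9] [37.5 35.6 37.4 37.3]
2 [467.5 -15.9  37.1] [10.7  6.9 62.2 68.5]
3 [467.3 -16.2  37.3] [ 47.3 -25.   38.6  88.4]
tray centre px [[456.19541612 316.18911983  20.        ]]
```

Request:
step_arm(moves=[[-1.8,-4,0.5,-2],[-3.6,-8,2,-3.7],[-5.4,-12,4,-3.7],[-7.08,-16.56,5,-3.7],[-7.08,-16.56,5,-3.7],[-7.08,-16.56,5,-3.7],[-7.08,-16.56,5,-3.7],[-7.08,-16.56,5,-3.7]], grip=100, newtons=60)

```text
time_s: 18.22
tool_pos: [467.5, -16.7, 250.9]
ee_rot: [3.141, -0.001, -0.211]
force: [0.2, -0.4, 0.7]
gripper_width: 1.001
```

Request:
step_arm(moves=[[0,0,0,0],[0,0,0,0],[0,0,0,0],[0,0,0,0],[0,0,0,0],[0,0,0,0]])

```text
time_s: 18.72
tool_pos: [466.9, -15.9, 250.8]
ee_rot: [3.142, -0.0, -0.211]
force: [0.5, -0.8, -0.3]
gripper_width: 0.999
```

```bash
python3 - <<'E'
from seg import *
plan(466.4,-15.6,192.5-173,-12)
for n,r in(("top",(425,230,490,300)),("side",(430,160,490,210))):
    im,K,R,t=cam(n); H,S,V=cv2.split(cv2.cvtColor(im,cv2.COLOR_BGR2HSV))
    rects(im,n+" plates24+32",K,R,t,(S>130)&(H<20)&(V>80),24 if n=="top" else 32,25,r)
    if n=="top": cv2.imwrite("pics/h1.png",cv2.resize(im[240:290,425:491],(396,300),interpolation=2))
    else: cv2.imwrite("pics/h2.png",cv2.resize(im[160:210,420:486],(396,300),interpolation=2))
cv2.imwrite("pics/h.png",np.hstack([cv2.imread("pics/h%d.png"%i) for i in(1,2)]))
E
```

```text
t 18.72 tool [466.9 -15.9 250.8] jaw -12.1 j6 1.61 F [ 0.5 -0.8 -0.3] w 0.999 -> row [-0.06 -0.02  5.83] turn -0.1
top plates24+32 px [458. 266.] xy 457.5 -309.9 size 69.1 35.7 long-ang -15.8
side plates24+32 px [454. 177.] xy 455.4 -298.4 size 69.5 40.9 long-ang -15.6
```

View pics/h.png

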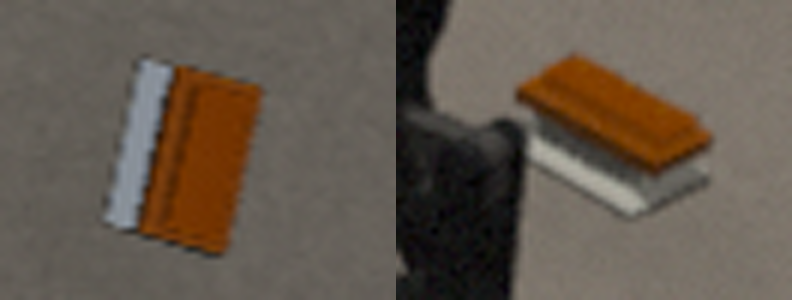

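The pile looks right: the small plate is centred on the large one, with the foot strip as expected for a centred plate (foot middle recomputed at (457.7,-309.0), large plate at (457.5,-309.8)). Now grip the square chamber.

Request:
step_arm(moves=[[-0.05,0,2,0],[-0.05,0,4,0],[-0.05,0,5,0],[-0.05,0,5.6,0],[-0.05,0,5.8,0],[-0.05,0,5.8,0],[-0.05,0,5.8,0]])

```text
time_s: 19.4
tool_pos: [466.9, -15.6, 193.3]
ee_rot: [-3.142, -0.001, -0.21]
force: [-0.5, -0.4, 0.9]
gripper_width: 1.002
```

Request:
step_arm(moves=[[0,0,0,0],[0,0,0,0],[0,0,0,0],[0,0,0,0],[0,0,0,0],[0,0,0,0],[0,0,0,0],[0,0,0,0]], grip=35)

```text
time_s: 20.07
tool_pos: [467.0, -15.7, 193.8]
ee_rot: [3.142, -0.002, -0.21]
force: [0.5, 0.6, 5.5]
gripper_width: 0.521
```

Request:
step_arm(moves=[[0,0,0,0],[0,0,-0.2,0],[0,0,-0.5,0],[0,0,-1,0],[0,0,-1,0],[0,0,-1,0]])

```text
time_s: 20.57
tool_pos: [466.5, -15.6, 203.1]
ee_rot: [-3.142, -0.001, -0.21]
force: [-0.1, -0.0, -0.9]
gripper_width: 0.522
```

```bash
python3 - <<'E'
from seg import *
plan(632,133,120,0)
im,K,R,t=cam("side")
cv2.imwrite("pics/i.png",cv2.resize(im[190:290,340:460],(720,600),interpolation=2))
E
```

```text
t 20.57 tool [466.5 -15.6 203.1] jaw -12.1 j6 1.61 F [-0.1 -0.  -0.9] w 0.522 -> row [ 13.08 -17.99  -8.98] turn -12.1
```

View pics/i.png

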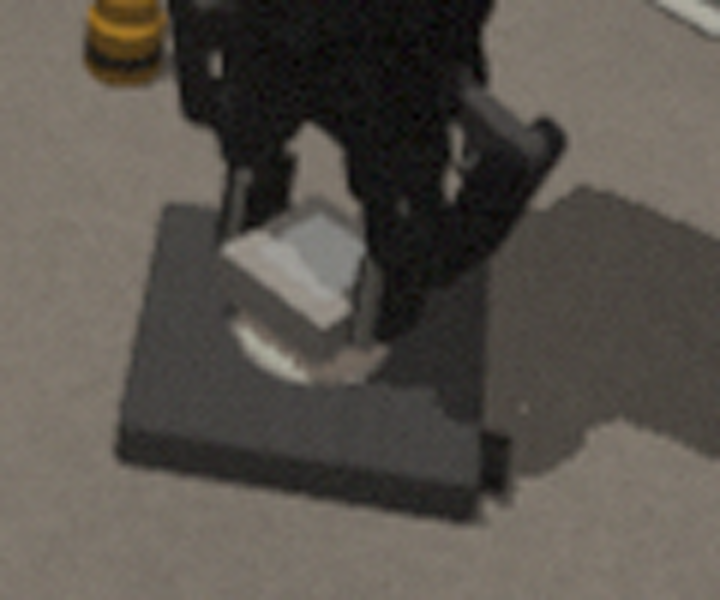

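The chamber is lifted level. Carry it to the mat.

Request:
step_arm(moves=[[0,0,-1,0],[0,0,-3,0],[0.5,-0.6,-5,0],[2.5,-3.5,-5,0],[5,-6.8,-5,0],[7.5,-10.3,-5,0],[10,-13.8,-5,0],[12,-16.5,-5,0]])

```text
time_s: 21.28
tool_pos: [619.8, 122.6, 253.4]
ee_rot: [-3.141, -0.001, -0.21]
force: [0.9, -0.2, -1.0]
gripper_width: 0.521
```

Request:
step_arm(moves=[[0.8,-1.2,0,0],[1.08,-1.49,0,0],[1.08,-1.49,0,0],[1.08,-1.49,0,0],[1.08,-1.49,1,0],[1.08,-1.49,2,0],[1.08,-1.49,3,0],[1.08,-1.49,3,0]])

```text
time_s: 21.95
tool_pos: [629.6, 132.2, 219.3]
ee_rot: [3.14, 0.006, -0.211]
force: [0.0, -0.1, -2.9]
gripper_width: 0.525
```

```bash
python3 - <<'E'
from seg import *
plan(631.6,133,179.8-173)
im,K,R,t=cam("top"); 
m=(cv2.cvtColor(im,cv2.COLOR_BGR2HSV)[...,2]<75).astype(np.uint8); x0,y0,x1,y1=300,230,370,300; k=m*0; k[y0:y1,x0:x1]=m[y0:y1,x0:x1]
k=cv2.morphologyEx(k,cv2.MORPH_CLOSE,np.ones((31,31)));k=cv2.morphologyEx(k,cv2.MORPH_OPEN,np.ones((17,17)))
rects(im,"base",K,R,t,k>0,20,300)
V=cv2.cvtColor(im,cv2.COLOR_BGR2HSV)[...,2]
rects(im,"window",K,R,t,V>100,20,60,(318,248,355,285))
rects(im,"round",K,R,t,(V>105),38,100,(160,230,240,310))
cv2.imwrite("pics/j.png",np.hstack([cv2.resize(im[y:y+72,x:x+72],(400,400),interpolation=2) for x,y in((300,230),(166,234))]))
E
```

```text
t 21.95 tool [629.6 132.2 219.3] jaw -12.1 j6 1.89 F [ 0.  -0.1 -2.9] w 0.525 -> row [ 0.2  -0.13  3.94] turn 0.0
base px [338. 257.] xy 466.2 -0.3 size 167.7 142.6 long-ang -0.8
window px [336. 265.] xy 462.9 -11.5 size 41.7 41.3 long-ang 89.2
round px [189. 265.] xy 465.6 345.8 size 124.6 59.2 long-ang -14.4
round px [211. 267.] xy 459.0 270.6 size 188.7 100.7 long-ang -0.8
```

View pics/j.png

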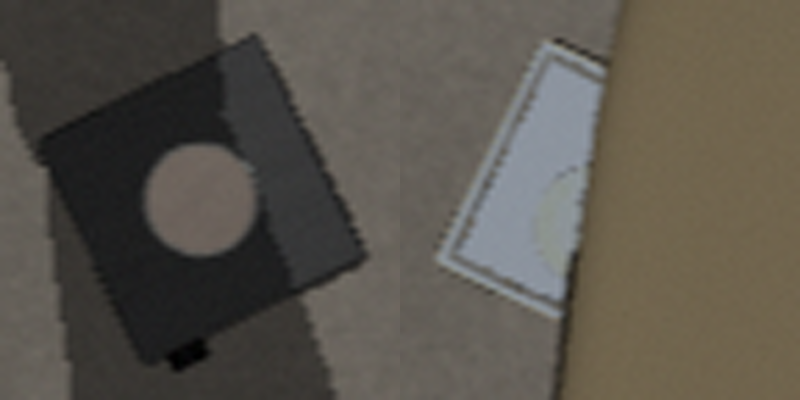

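The base window's middle is at (462.9,-11.5). Now lower the square chamber onto the mat.

Request:
step_arm(moves=[[0,0,1,0],[0,0,2,0],[0,0,3,0],[0,0,3.5,0],[0,0,3.5,0],[0,0,3.5,0],[0,0,3.5,0]])

```text
time_s: 22.58
tool_pos: [632.1, 133.1, 187.9]
ee_rot: [-3.141, -0.001, -0.21]
force: [-0.1, 0.3, -0.5]
gripper_width: 0.526
```

Request:
step_arm(moves=[[0,0,0.05,0],[0,0,0.1,0],[0,0,0.15,0],[0,0,0.2,0],[0,0,0.2,0],[0,0,0.2,0]])

```text
time_s: 23.08
tool_pos: [631.8, 133.0, 185.7]
ee_rot: [-3.142, 0.0, -0.21]
force: [0.2, -0.0, -1.9]
gripper_width: 0.526
```

Request:
step_arm(moves=[[0,0,0.05,0],[0,0,0.1,0],[0,0,0.15,0],[0,0,0.15,0],[0,0,0.15,0]])

```text
time_s: 23.5
tool_pos: [631.8, 133.0, 184.1]
ee_rot: [3.142, 0.0, -0.21]
force: [0.1, -0.7, -1.7]
gripper_width: 0.523
```

Request:
step_arm(moves=[[0,0,0.1,0],[0,0,0.2,0],[0,0,0.3,0],[0,0,0.3,0],[0,0,0.3,0]])

```text
time_s: 23.92
tool_pos: [631.7, 133.0, 181.0]
ee_rot: [3.141, 0.0, -0.21]
force: [-0.1, 0.7, -1.0]
gripper_width: 0.526
```

Request:
step_arm(moves=[[0,0,0.05,0],[0,0,0.1,0],[0,0,0.15,0],[0,0,0.15,0],[0,0,0.15,0]])

```text
time_s: 24.33
tool_pos: [631.9, 133.1, 179.8]
ee_rot: [-3.142, -0.0, -0.21]
force: [-1.8, -0.1, 0.4]
gripper_width: 0.525
```

Request:
step_arm(moves=[[0,0,0.05,0],[0,0,0.05,0],[0,0,0.05,0]])

```text
time_s: 24.58
tool_pos: [631.9, 133.1, 179.8]
ee_rot: [-3.142, -0.0, -0.21]
force: [-2.4, -0.6, 4.0]
gripper_width: 0.524
```

Request:
step_arm(moves=[[0,0,0,0],[0,0,0,0],[0,0,0,0],[0,0,0,0],[0,0,0,0],[0,0,0,0],[0,0,-0.2,0],[0,0,-1,0]], grip=100)

```text
time_s: 25.25
tool_pos: [631.0, 132.9, 188.1]
ee_rot: [3.141, 0.003, -0.21]
force: [0.1, -1.0, -0.4]
gripper_width: 1.002
```

Request:
step_arm(moves=[[0,0,-2,0],[0,0,-4,0],[0,0,-6,0],[0,0,-6,0]])

```text
time_s: 25.58
tool_pos: [634.1, 133.3, 254.7]
ee_rot: [-3.139, -0.009, -0.21]
force: [1.8, -0.2, 0.6]
gripper_width: 1.001
```

Request:
step_arm(moves=[[-2.7,-1.75,0,0],[-5.5,-3.5,0,0],[-8.2,-5.25,0,0],[-10.9,-7,0,0],[-10.9,-7,0,0],[-10.9,-7,0,0],[-10.9,-7,0,0]])

```text
time_s: 26.17
tool_pos: [540.0, 224.3, 249.3]
ee_rot: [3.142, -0.001, -0.21]
force: [0.8, -0.1, -0.6]
gripper_width: 0.998
```

```bash
python3 - <<'E'
from seg import *
plan(447.6,315.5,250-173,-12)
for n,r,r2 in(("top",(255,175,305,225),(170,238,236,300)),("side",(240,200,320,285),(222,330,330,400))):
    im,K,R,t=cam(n); H,S,V=cv2.split(cv2.cvtColor(im,cv2.COLOR_BGR2HSV))
    rects(im,n+" square24",K,R,t,V>100,24,80,r)
    rects(im,n+" round38",K,R,t,(H>15)&(H<60)&(V>100) ,38,100,r2)
    cv2.imwrite("pics/k_%s.png"%n,im)
a,b=[cv2.imread("pics/k_%s.png"%n) for n in("top","side")]
cv2.imwrite("pics/k.png",np.vstack([np.hstack([cv2.resize(a[y:y+60,x:x+80],(400,300),interpolation=2) for x,y in((160,240),(240,170))]),np.hstack([cv2.resize(b[y:y+75,x:x+100],(400,300),interpolation=2) for x,y in((225,325),(230,205))])]))
E
```

```text
t 26.17 tool [540.  224.3 249.3] jaw -12.0 j6 2.06 F [ 0.8 -0.1 -0.6] w 0.998 -> row [-10.94  -6.99  -0.08] turn -0.0
top square24 px [275. 198.] xy 630.8 132.9 size 46.1 44.2 long-ang 75.1
top square24 px [278. 202.] xy 627.7 125.2 size 123.1 122.5 long-ang 89.1
top round38 px [229. 282.] xy 430.2 247.1 size 85.5 31.3 long-ang 0.4
top round38 px [186. 264.] xy 462.2 351.8 size 148.6 74.5 long-ang 1.3
side square24 px [259. 276.] xy 617.5 217.1 size 86.8 41.8 long-ang 0.9
side square24 px [245. 244.] xy 688.6 161.2 size 67.7 16.9 long-ang -41.7
side square24 px [307. 251.] xy 607.1 78.5 size 238.2 56.2 long-ang -51.3
side round38 px [284. 365.] xy 468.2 309.1 size 156.5 98.6 long-ang 38.7
```

View pics/k.png

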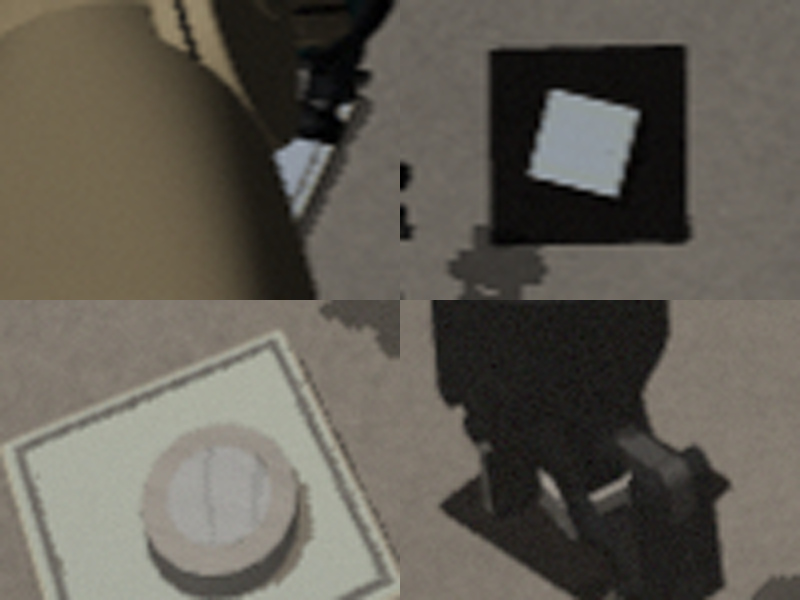

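The square chamber stands on the mat at (631,133); the round one's top in the side view is at px (280,375). Check its position.

```bash
python3 - <<'E'
from h import *
_,K2,R2,t2=cam("side");_,K,R,t=cam("top")
s=np.array([279.7,374.7]);q=np.array([200.4,274.4])
c=proj([[447.8,316.5,38]],K,R,t)[0]
print(ray(s,K2,R2,t2,38).round(1),ray(q,K,R,t,38).round(1),c)
X=cv2.triangulatePoints(K@np.c_[R,t],K2@np.c_[R2,t2],c.reshape(2,1),s.reshape(2,1));print((X[:3]/X[3]).ravel().round(1))
plan(448,315.5,77,-12)
E
```

```text
[[447.7 315.8  38. ]] [[447.  315.2  38. ]] [199.85901837 274.07400368]
[447.7 316.2  38.7]
t 26.37 tool [540.8 223.6 249.3] jaw -12.1 j6 2.06 F [-0.   0.2  0.1] w 1.002 -> row [-11.    -7.03  -0.08] turn -0.1
```

Request:
step_arm(moves=[[-3,-2,0,0],[-6,-4,0,0],[-9,-6,0,0],[-11.04,-7.07,0,0],[-11.04,-7.07,0,0],[-11.04,-7.07,0,0],[-11.04,-7.07,0,0],[-11.04,-7.07,0,0]])

```text
time_s: 27.03
tool_pos: [447.9, 315.8, 249.4]
ee_rot: [-3.141, -0.001, -0.212]
force: [0.0, -0.0, 0.4]
gripper_width: 1.0
```

Request:
step_arm(moves=[[0,0,1.5,0],[0,0,3,0],[0,0,4.5,0],[0,0,5.4,0],[0,0,5.7,0],[0,0,5.7,0],[0,0,5.7,0]])

```text
time_s: 27.62
tool_pos: [447.3, 316.3, 192.5]
ee_rot: [-3.141, -0.0, -0.211]
force: [-0.1, -0.0, 0.1]
gripper_width: 1.0
```

Request:
step_arm(moves=[[0,0,0,0],[0,0,0,0],[0,0,0,0],[0,0,0,0],[0,0,0,0],[0,0,0,0],[0,0,0,0],[0,0,0,0]], grip=40)

```text
time_s: 28.28
tool_pos: [447.4, 316.9, 193.6]
ee_rot: [-3.14, -0.002, -0.21]
force: [-0.8, -1.3, 6.0]
gripper_width: 0.582
```

Request:
step_arm(moves=[[0,0,0,0],[0,0,-0.2,0],[0,0,-0.5,0],[0,0,-1,0],[0,0,-2,0],[0,0,-4,0],[0,0,-6,0],[0,0,-6,0]])

```text
time_s: 28.95
tool_pos: [448.4, 317.5, 256.7]
ee_rot: [-3.137, -0.006, -0.21]
force: [0.7, 0.9, -0.9]
gripper_width: 0.585
```

```bash
python3 - <<'E'
from h import *
plan(463,-12,77)
E
```

```text
t 28.95 tool [448.4 317.5 256.7] jaw -12.0 j6 2.28 F [ 0.7  0.9 -0.9] w 0.585 -> row [ 8.29 31.93  0.56] turn 0.0
```

Request:
step_arm(moves=[[0.5,2,0,0],[1.4,5.5,0,0],[2.4,9.2,0,0],[3.4,13,0,0],[4.4,16.8,0,0],[5.4,20.6,0,0],[6.4,24.4,0,0],[7.3,27.8,0,0]])

```text
time_s: 29.62
tool_pos: [459.5, 27.3, 252.2]
ee_rot: [3.141, -0.0, -0.211]
force: [0.8, 0.4, -1.1]
gripper_width: 0.588
```

Request:
step_arm(moves=[[0.6,2.3,0,0],[0.96,3.66,0,0],[1.06,3.96,0,0],[1.06,3.96,0,0],[1.06,3.96,0,0],[1.06,3.96,0,0],[1.06,3.96,0,0],[1.06,3.96,0,0]])

```text
time_s: 30.28
tool_pos: [462.0, -10.7, 252.1]
ee_rot: [-3.141, 0.0, -0.209]
force: [0.2, 0.9, -1.4]
gripper_width: 0.585
```

```bash
python3 - <<'E'
from h import *
plan(463,-12,193.6-173)
E
```

```text
t 30.28 tool [462.  -10.7 252.1] jaw -12.0 j6 1.62 F [ 0.2  0.9 -1.4] w 0.585 -> row [0.13 0.11 5.85] turn 0.0
```

Request:
step_arm(moves=[[0.1,0.1,1,0],[0.1,0.1,2.5,0],[0.1,0.1,4,0],[0.1,0.1,5,0],[0.1,0.1,5.4,0],[0.1,0.1,5.5,0],[0.1,0.1,5.5,0],[0.1,0.1,5.5,0]])

```text
time_s: 30.95
tool_pos: [463.4, -12.8, 197.7]
ee_rot: [-3.142, -0.001, -0.21]
force: [-0.4, -0.1, -0.6]
gripper_width: 0.586
```

Request:
step_arm(moves=[[0,0,0.05,0],[0,0,0.1,0],[0,0,0.15,0],[0,0,0.2,0],[0,0,0.2,0],[0,0,0.2,0]])

```text
time_s: 31.45
tool_pos: [462.9, -12.8, 195.3]
ee_rot: [-3.142, -0.0, -0.21]
force: [-0.3, 0.6, -1.0]
gripper_width: 0.586
```

Request:
step_arm(moves=[[0,0,0.05,0],[0,0,0.1,0],[0,0,0.15,0],[0,0,0.15,0],[0,0,0.15,0]])

```text
time_s: 31.87
tool_pos: [462.9, -12.8, 193.7]
ee_rot: [-3.142, 0.0, -0.21]
force: [0.0, 1.2, -0.9]
gripper_width: 0.584
```

Request:
step_arm(moves=[[0,0,0.05,0],[0,0,0.1,0],[0,0,0.1,0],[0,0,0.1,0]])

```text
time_s: 32.2
tool_pos: [462.9, -12.8, 193.6]
ee_rot: [3.141, 0.0, -0.21]
force: [-2.5, 0.9, 7.9]
gripper_width: 0.583
```

Request:
step_arm(moves=[[0,0,0.05,0],[0,0,0.05,0],[0,0,0.05,0]])

```text
time_s: 32.45
tool_pos: [462.9, -12.8, 193.6]
ee_rot: [3.141, 0.0, -0.21]
force: [-4.7, 0.1, 11.9]
gripper_width: 0.584
```

Request:
step_arm(moves=[[0,0,-0.1,0],[0,0,-0.1,0],[0,0,-0.1,0],[0,0,-0.1,0],[0,0,-0.1,0],[0,0,-0.1,0],[0,0,-0.3,0],[0,0,-1.1,0]], grip=100)

```text
time_s: 33.12
tool_pos: [462.1, -12.7, 202.4]
ee_rot: [3.141, 0.003, -0.21]
force: [-0.6, -0.1, -0.7]
gripper_width: 1.001
```

Request:
step_arm(moves=[[0,0,-2,0],[0,0,-4,0],[0,0,-6,0],[0,0,-6,0]])

```text
time_s: 33.45
tool_pos: [465.0, -13.1, 267.6]
ee_rot: [-3.141, -0.008, -0.21]
force: [0.2, -1.2, 0.7]
gripper_width: 0.999
```

Request:
step_arm(moves=[[2.2,-3,0,0],[4.5,-5.9,0,0],[6.7,-8.9,0,0],[9,-11.9,0,0],[11.2,-14.8,0,0],[13.48,-17.8,0,0],[13.48,-17.8,0,0],[13.48,-17.8,0,0]])

```text
time_s: 34.12
tool_pos: [633.0, 134.4, 262.7]
ee_rot: [3.141, -0.0, -0.208]
force: [-0.5, -0.6, -0.1]
gripper_width: 1.002
```

Request:
step_arm(moves=[[0,0,0,0],[0,0,0,0],[0,0,0,0],[0,0,0,0],[0,0,0,0],[0,0,0,0]])

```text
time_s: 34.62
tool_pos: [631.5, 132.7, 263.5]
ee_rot: [-3.142, -0.0, -0.211]
force: [-0.4, 0.4, 0.2]
gripper_width: 1.002
```

```bash
python3 - <<'E'
from seg import *
plan(631.4,133,179-173,-12)
im,K,R,t=cam("top"); V=cv2.cvtColor(im,cv2.COLOR_BGR2HSV)[...,2]
for th in (85,100,115): rects(im,"round38",K,R,t,V>th,38,100,(315,245,358,288))
im,K,R,t=cam("side"); V=cv2.cvtColor(im,cv2.COLOR_BGR2HSV)[...,2]
rects(im,"side round38",K,R,t,V>100,38,100,(368,225,420,262))
im,K,R,t=cam("top"); V=cv2.cvtColor(im,cv2.COLOR_BGR2HSV)[...,2]
for th in (120,125,130):rects(im,"tray20",K,R,t,V>th,20,300,(165,230,240,305))
im,K,R,t=cam("side"); V=cv2.cvtColor(im,cv2.COLOR_BGR2HSV)[...,2]
rects(im,"side tray20",K,R,t,V>130,20,300,(215,325,340,400))
E
```

```text
t 34.62 tool [631.5 132.7 263.5] jaw -12.1 j6 1.89 F [-0.4  0.4  0.2] w 1.002 -> row [-0.02 -0.03  8.45] turn -0.1
round38 px [336. 265.] xy 461.9 -13.8 size 47.2 45.9 long-ang -34.8
round38 px [337. 266.] xy 461.3 -14.6 size 33.8 31.0 long-ang 89.2
round38 px [337. 266.] xy 462.4 -14.6 size 28.9 28.6 long-ang 89.2
side round38 px [394. 237.] xy 464.4 -15.8 size 34.2 33.6 long-ang 39.0
tray20 px [187. 264.] xy 470.0 345.4 size 107.4 48.8 long-ang -25.4
tray20 px [187. 264.] xy 472.4 360.5 size 114.5 44.5 long-ang -6.9
tray20 px [185. 271.] xy 469.8 345.4 size 107.0 45.5 long-ang -26.1
side tray20 px [270. 368.] xy 459.0 317.5 size 94.6 93.9 long-ang 64.4
side tray20 px [275. 368.] xy 459.0 318.5 size 109.8 109.5 long-ang 64.1
```

Round chamber is within about 3 mm of the base's middle. The tray's middle from both views is about (458,317.5). Fetch the square chamber.

Request:
step_arm(moves=[[0,0,2,0],[0,0,4,0],[0,0,6,0],[0,0,7.5,0],[0,0,8.2,0],[0,0,8.4,0],[0,0,8.4,0],[0,0,8.4,0]])

```text
time_s: 35.48
tool_pos: [632.5, 133.3, 180.2]
ee_rot: [-3.141, -0.002, -0.21]
force: [0.7, -0.6, -0.0]
gripper_width: 0.999
```

Request:
step_arm(moves=[[0,0,0,0],[0,0,0,0],[0,0,0,0],[0,0,0,0],[0,0,0,0],[0,0,0,0],[0,0,0,0],[0,0,0,0]], grip=35)

```text
time_s: 36.15
tool_pos: [632.7, 133.3, 180.6]
ee_rot: [-3.141, -0.002, -0.21]
force: [-0.0, 1.1, 5.0]
gripper_width: 0.526
```

Request:
step_arm(moves=[[0,0,0,0],[0,0,-0.2,0],[0,0,-0.5,0],[0,0,-1.5,0],[0,0,-3.5,0],[0,0,-6,0],[0,0,-7.5,0],[0,0,-7.5,0]])

```text
time_s: 36.82
tool_pos: [633.7, 133.4, 258.7]
ee_rot: [-3.139, -0.007, -0.21]
force: [0.9, -0.4, -0.9]
gripper_width: 0.524
```

```bash
python3 - <<'E'
from h import *
plan(458,317.5,80)
E
```

```text
t 36.82 tool [633.7 133.4 258.7] jaw -12.0 j6 1.89 F [ 0.9 -0.4 -0.9] w 0.524 -> row [-21.03 -14.34   0.46] turn 0.0
```

Request:
step_arm(moves=[[-1.5,-1,0,0],[-4.5,-3.1,0,0],[-7.5,-5.2,0,0],[-10.5,-7.3,0,0],[-13.5,-9.3,0,0],[-16.5,-11.4,0,0],[-19,-13.1,0,0],[-20.87,-14.41,0,0]])

```text
time_s: 37.48
tool_pos: [454.2, 318.7, 252.5]
ee_rot: [3.14, 0.004, -0.208]
force: [0.1, -0.1, -1.7]
gripper_width: 0.526
```

Request:
step_arm(moves=[[0,0,0,0],[0,0,0,0],[0,0,0,0],[0,0,0,0],[0,0,0,0],[0,0,0,0],[0,0,0,0]])

```text
time_s: 38.07
tool_pos: [458.4, 317.1, 254.2]
ee_rot: [-3.142, -0.0, -0.212]
force: [0.2, -0.1, -1.6]
gripper_width: 0.521
```

```bash
python3 - <<'E'
from h import *
plan(458,317.5,194.6-173)
E
```

```text
t 38.07 tool [458.4 317.1 254.2] jaw -12.1 j6 2.27 F [ 0.2 -0.1 -1.6] w 0.521 -> row [-0.05 -0.03  5.96] turn 0.0
```

Request:
step_arm(moves=[[0,0,1,0],[0,0,2.5,0],[0,0,4,0],[0,0,5,0],[0,0,5.5,0],[0,0,5.6,0],[0,0,5.6,0],[0,0,5.6,0]])

```text
time_s: 38.73
tool_pos: [458.3, 317.8, 198.7]
ee_rot: [-3.141, -0.001, -0.21]
force: [0.2, 0.3, -0.7]
gripper_width: 0.523
```

Request:
step_arm(moves=[[0,0,0.05,0],[0,0,0.1,0],[0,0,0.15,0],[0,0,0.2,0],[0,0,0.2,0],[0,0,0.2,0]])

```text
time_s: 39.23
tool_pos: [457.8, 317.6, 196.3]
ee_rot: [-3.142, -0.0, -0.21]
force: [-1.0, -0.1, -1.4]
gripper_width: 0.519
```

Request:
step_arm(moves=[[0,0,0.05,0],[0,0,0.1,0],[0,0,0.15,0],[0,0,0.15,0],[0,0,0.15,0]])

```text
time_s: 39.65
tool_pos: [457.9, 317.6, 194.7]
ee_rot: [3.142, 0.0, -0.21]
force: [-0.0, 0.3, -1.6]
gripper_width: 0.527
```

Request:
step_arm(moves=[[0,0,0.05,0],[0,0,0.1,0],[0,0,0.1,0],[0,0,0.1,0]])

```text
time_s: 39.98
tool_pos: [457.8, 317.6, 194.6]
ee_rot: [3.142, -0.0, -0.21]
force: [-2.4, -1.5, 5.0]
gripper_width: 0.525
```

Request:
step_arm(moves=[[0,0,0.03,0],[0,0,0.05,0],[0,0,0.05,0]])

```text
time_s: 40.23
tool_pos: [457.9, 317.7, 194.6]
ee_rot: [3.141, -0.0, -0.21]
force: [-4.1, -2.1, 7.7]
gripper_width: 0.525
```

Contact on the tray. Release, retreat and check everything.

Request:
step_arm(moves=[[0,0,-0.1,0],[0,0,-0.1,0],[0,0,-0.1,0],[0,0,-0.1,0],[0,0,-0.1,0],[0,0,-0.1,0],[0,0,-0.3,0],[0,0,-1.1,0]], grip=100)

```text
time_s: 40.9
tool_pos: [457.1, 317.2, 203.2]
ee_rot: [3.14, 0.002, -0.21]
force: [0.5, -0.4, -1.1]
gripper_width: 1.001
```

Request:
step_arm(moves=[[0,0,-2,0],[0,0,-5,0],[0,0,-9,0],[0,0,-12,0],[0,0,-12,0]])

```text
time_s: 41.32
tool_pos: [460.5, 319.2, 332.5]
ee_rot: [-3.133, -0.011, -0.21]
force: [1.2, 1.3, 0.1]
gripper_width: 0.997
```

Request:
step_arm(moves=[[12.35,23.85,0,0],[12.35,23.85,0,0],[12.35,23.85,0,0],[12.35,23.85,0,0],[12.35,23.85,0,0],[12.35,23.85,0,0],[12.35,23.85,0,0],[12.35,23.85,0,0]])

```text
time_s: 41.98
tool_pos: [530.0, 55.1, 324.7]
ee_rot: [3.141, -0.002, -0.216]
force: [-0.6, 1.4, 0.7]
gripper_width: 0.998
```

Request:
step_arm(moves=[[12.35,23.85,0,0],[12.35,23.85,0,0],[12.35,23.85,0,0],[12.35,23.85,0,0],[12.35,23.85,0,0],[12.35,23.85,0,0],[12.35,23.85,0,0],[12.35,23.85,0,0]])

```text
time_s: 42.65
tool_pos: [601.0, -203.7, 324.3]
ee_rot: [3.14, -0.002, -0.214]
force: [-0.1, 0.4, 0.2]
gripper_width: 0.999
```

Request:
step_arm(moves=[[0,0,0,0],[0,0,0,0],[0,0,0,0],[0,0,0,0],[0,0,0,0],[0,0,0,0]])

```text
time_s: 43.15
tool_pos: [599.7, -199.4, 324.4]
ee_rot: [-3.142, 0.0, -0.209]
force: [-0.4, -0.6, 0.4]
gripper_width: 1.004
```

```bash
python3 - <<'E'
from seg import *
plan(600,-200,120)
im,K,R,t=cam("top"); H,S,V=cv2.split(cv2.cvtColor(im,cv2.COLOR_BGR2HSV))
rects(im,"tray20",K,R,t,V>120,20,300,(165,230,240,305))
rects(im,"round38",K,R,t,V>85,38,100,(315,245,358,288))
im2,K2,R2,t2=cam("side");H,S,V=cv2.split(cv2.cvtColor(im2,cv2.COLOR_BGR2HSV))
rects(im2,"side plates32",K2,R2,t2,(S>130)&(H<20)&(V>80),32,25,(430,160,490,210))
f=lambda i,x,y,w,h:cv2.resize(i[y:y+h,x:x+w],(400,300),interpolation=2)
cv2.imwrite("pics/l.png",np.vstack([np.hstack([f(im,160,235,80,60),f(im,297,235,80,60)]),np.hstack([f(im2,220,325,100,75),f(im2,340,150,160,120)])]))
E
```

```text
t 43.15 tool [ 599.7 -199.4  324.4] jaw -12.0 j6 1.36 F [-0.4 -0.6  0.4] w 1.004 -> row [0.04 0.05 3.14] turn 0.0
tray20 px [204. 268.] xy 457.3 318.9 size 107.8 107.7 long-ang 64.4
round38 px [337. 266.] xy 462.5 -13.5 size 50.7 47.7 long-ang 89.2
side plates32 px [455. 177.] xy 456.0 -298.6 size 70.8 40.9 long-ang -15.6
```

View pics/l.png

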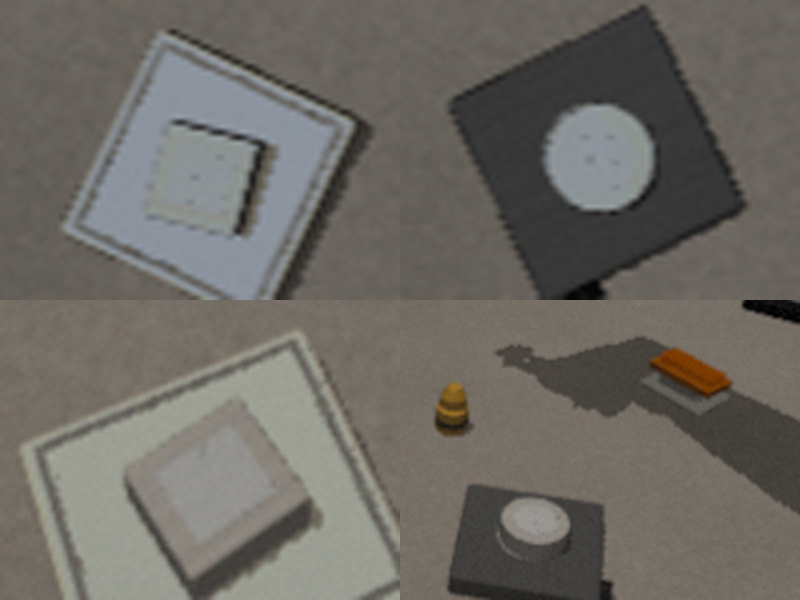

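All is in place: square in the middle of the tray, round in the middle of the base, pile and lens undisturbed. Hand in.

```bash
python3 -c "
from plant import ctrl
print(ctrl.hand_in())"
```

```text
the job is handed in; nothing more can be done
None
```

The changeover is done and handed in at about 43 s. I piled both amber plates on the plate rest, large below and small on top. The square chamber was parked on the mat while the round chamber went to the light base, then it went on to the tray.

The last checks, from camera views and tool readings:

| Item | Measured position (mm) | Against the middle |
|---|---|---|
| Round chamber on the light base | (462.5, -13.5) | base middle about (463, -12), so about 2 mm off |
| Square chamber on the tray | released at tool (457.9, 317.7) | tray middle about (457.5, 318), so about 1 mm off |
| Large plate on the rest | (457.5, -309.8) | about 1 mm off, parallel within about 1° |
| Small plate on the large one | released at tool (457.5, -309.8) | under 1 mm off the large plate's measured middle |

- **Not measured separately:** the two plates merge into one colour in the images, so the small plate's place rests on the tool position and the look of the pile. I also did not measure the square chamber again after release; it only looked centred in the last picture.
- **One disagreement:** the side view's plate position of about (456, -298.6) differs from the top view by some 11 mm. I put that down to the box there also taking in the plates' side faces. Before the small plate was added, the two views agreed within about 2 mm.
- **Bystanders:** the lens looked upright and undisturbed in the last picture. The mouse was not in that crop, but the arm never went near it.

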